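# Push the seed box into its bay between wet rails

### The arm

A 6-joint arm with a two-finger parallel gripper is mounted at the origin on the work surface. World frame = base frame: x ahead of the robot, y to its left, z up, the work surface at z = 0. Lengths are in m, angles in rad, forces in N, time in s.
With the tool pointing down it reaches from about 0.35 to 0.775 m from the base axis. Payload 5.5 kg.
Tool frame: the origin (TCP) lies midway between the tips of the shut fingers; the grasp point (between the pads) lies 19 mm behind it; z points along the fingers, y is the line along which they close (so a half turn about z gives the same grasp; the last joint's range is limited). The gripper opens to 85 mm and grips with 20 to 120 N. Pads are 22 mm wide; open, the fingers measure 114 mm over their backs; the gripper's body (76 mm by 85 mm) begins 54 mm behind the grasp point. The pads swing forward as they close: fully open they stand 13 mm farther back than shut.
Start: joints at [1.084, 0.313, 0.046, 1.304, 0, 1.431], TCP at [0.195, 0.541, 0.231] pointing down, gripper open.
Joint ranges: [-2.76, 2.76], [-0.86, 1.69], [-1.03, 1.26], [-2.2, 2.34], [-1.47, 1.5], [-3.14, 3.14]. Speed limits (rad/s): [2.57, 2.57, 3.14, 3.14, 3.14, 3.14].

### API

Orientations are given as a unit quaternion [w, x, y, z].
In Python, from workcell import env gives the robot as it stands.
- The arm moves only by the tool move_arm, never from a script. Its argument "targets" is a list of rows, each a list of 3 entries, a list of its own where there are three numbers: the shift along the tool's x, y, z in mm, then the turn, a rotation vector about the tool's x, y, z in units of 10 degrees (1.0 is 10 degrees), then the closure, from -1 (fully open) to 1 (shut). In form: [[[dx, dy, dz], [ax, ay, az], gripper], ...]. A call has 1 to 5 rows; each row is the pose to reach, as a shift and turn from the pose commanded when the call began, along the tool's axes at that moment; what a row does not reach only later rows make up. A row lasts 1/8 s, in which the tool goes at most 62.5 mm and 10.7 degrees, less where a joint would pass 70% of its speed; a pose out of reach is approached as far as the arm can. A call with a gripper value outside its range is refused whole. The fingers move at their own pace and stop on an object; "squeeze" is the grip in N (left out, the last holds). Time passes only in rows, so rows that repeat a pose let the fingers close. It gives the time, the measured TCP pose, the force, the opening and the grip force at its end, in the units of the state.
- env.get_state(): the state, without advancing time (a new reading comes with each control period).
- env.read_camera(name): name is "scene" or "top" or "wrist"; returns a dict with "pixels" (384x512x3 uint8, red, green, blue), "fovy" (degrees; the focal length in pixels is half the picture's height over the tangent of half this angle, whatever the lens; pixels are square), "cx", "cy" (the principal point, pixels), "extrinsics" (4x4, takes a point from world to camera coordinates); the wrist camera has in their place "mount" (4x4, takes a point from camera to tool coordinates, whose origin is the TCP and whose axes are the flange's). Camera axes: x right, y up, looking along -z (the intrinsics and any distortion apply to the point x, -y, -z); pixel columns grow to the right and rows downward; lengths in m; the calibration is good to about 2 mm. A picture is of the moment at which its call begins: read the wrist's pose just before it. There is no depth.
- env.hand_in(): hands the job in; it is judged then, once.
Trained networks look in a picture, given as the dict that the camera call returned (one of the last four; its "shot" number tells which), for a name from the list of things; names that differ only in an ending like _2 or _b are one class to them, and where a whole thing is asked for, a point or a joint stands for the part that bears it (a point fixed in the world has none). Each returns a list of dicts, best first, with "confidence" (0 to 1); they miss things now and then, are a little off and sometimes report something else, mostly with a low value. They report only what shows in the picture. A call takes as long as a camera call.
- env.spot_in(thing, picture): "centre" ([x, y, z] in m, in world coordinates, good to about 4 mm: the middle of the surface that is visible of it).
- env.regions_of(thing, picture): "mask" (384x512 bool, what is visible of it).
- env.landmark_of(thing, picture): "centre" ([x, y, z] in m, in world coordinates, good to about 4 mm: a listed point, or the origin of a listed thing).
The state is a dict: "clock": time; "joint_pos": joint angles; "qvel": joint speeds; "tau": joint torques, N m; "tcp_pos": TCP position; "orientation": TCP orientation; "wrist_force": force on the tool from outside, world axes, zero at the start; "ft_torque": the same for the moment, N m; "finger_gap": finger opening in m; "grip_force": force on a finger pad.
Only numpy, scipy, OpenCV 4.12 (cv2) and the standard library are available. Lean on these libraries where they do the work, as an engineer would, in place of code of your own. Each camera call takes 0.05 s, during which the arm holds its last target. There are 200 camera calls.

### The job

Push the grey lidded seed box along its plywood board, down the lane between the two wooden guide rails, until it is fully home against the end stop, then leave it there. The rails have just been varnished: neither the box nor the robot may touch either of them, so line the box up before it goes in. Do not lift or tip the box, and leave everything else on the bench where it is.

Things in the scene. Friction and masses are not known exactly. Their poses are not given: they have to be found in the camera images.
- seed_box: Closed grey plastic box with a flat lid, 110 mm long (its x), 90 wide (y), 80 tall, 0.4 to 0.8 kg; too wide for small grippers, it slides on the board. Origin: centre of its underside, z up. It starts on the open part of the board before the lane, up to 30 mm off the centre line and turned up to 0.3 rad, its x axis roughly down the lane.
- lane: Fixed plywood board on the bench, 12 mm thick, 560 mm long (its x, -290 to +270 mm), 260 wide (y). Origin: on the bench under the board, on the lane's centre line; +x points down the lane, the way the box must go. Open board up to x = 0, the lane's mouth; from there rails to the end stop. The lane is 114 mm wide: a centred, square box has 12 mm to spare on each side.
- stop (a point): Centre of the end stop's face, at board level: lane x = +240 mm, y = 0; axes as the lane's. The stop is a fixed wooden bar across the lane, 150 mm wide and 40 mm tall above the board. When the box is home its front face is against it and the box's origin is at lane x = +185 mm, y = 0.
- rail_left: Fixed wooden guide rail on the board at the lane's +y side: 240 mm long (its x, along the lane), 18 wide, 25 tall (top 37 mm above the bench: fingers higher than that pass over it). Origin: centre of its underside, at lane x = +120, y = +66 mm; inner face at y = +57 mm. Must not be touched.
- rail_right: The same rail at the lane's -y side: origin at lane x = +120 mm, y = -66 mm, inner face at y = -57 mm. Must not be touched.
- twine_spool: Bystander: small wooden spool, 44 mm diameter, 48 mm tall, standing on the board just outside rail_left. Origin: centre of its underside.
- dropper_bottle: Bystander: amber bottle, 34 mm diameter, 85 mm tall, standing on the board just outside rail_right. Origin: centre of its underside.
- nursery_pot: Bystander: empty square black pot, 70 x 70 x 65 mm, on the bench beyond rail_right. Origin: centre of its underside.
- clay_pot: Bystander: empty terracotta pot, 84 mm diameter, 80 mm tall, on the bench beyond rail_right. Origin: centre of its underside.
- label_jar: Bystander: jar, 64 mm diameter, 90 mm tall, on the bench beside the open part of the board, on rail_right's side. Origin: centre of its underside.
- brush: Bystander: paint brush lying on the bench behind the end stop, across the end of the board. Origin: on its underside.

How it is judged:
By the outcome, as a careful person would: the job done as asked, in the order asked, and still so for the second after the job is handed in, with the robot touching nothing.
It also fails if it takes over 67 s, if anything falls off the work surface, if the arm or the gripper's body presses on something with over 40 N, if the wrist force passes 120 N, or if a joint passes its speed limit or range.

## Working session

There is one attempt and no reset: what is moved stays moved. The work goes in short steps, Python scripts to look and compute and a tool call to move; the robot and the scene stay as the last step left them, time stands still between calls to the robot, and variables do not carry over. Pictures are saved under pics/ and viewed, at most 10 in all, crops included, and the job is handed in when it is done.

Besides the shell and the picture viewer there is one more tool, called in YAML: its name, and indented under it one key for each argument. move_arm: Moves the arm, as the interface text tells. Its arguments: {"type":"object","properties":{"targets":{"type":"array","items":{"type":"array"}},"squeeze":{"type":"number"}},"required":["targets"]}

```bash
mkdir -p pics; ls; python3 - <<'E'
from workcell import env
import cv2
s=env.get_state(); print({k:s[k] for k in('clock','tcp_pos','orientation','finger_gap')})
for c in('scene','top'):
    p=env.read_camera(c); cv2.imwrite(f'pics/{c}0.png',p['pixels'][:,:,::-1]); print(c,p['fovy'],[k for k in p],p['extrinsics'].round(3).tolist())
    for t in('seed_box','lane','stop','rail_left','rail_right','dropper_bottle','twine_spool','label_jar'):
        print(t,[(d['centre'],d['confidence']) for d in env.landmark_of(t,p)[:2]])
E
```

```text
pics
{'clock': 0.0, 'tcp_pos': array([0.19519487, 0.54030211, 0.23041144]), 'orientation': array([-2.88546126e-04,  1.72507105e-01,  9.85007847e-01, -8.70141813e-04]), 'finger_gap': 0.08504747214723776}
scene 49.24621274623501 ['pixels', 'fovy', 'cx', 'cy', 'extrinsics', 'shot'] [[0.79, 0.612, 0.004, -0.533], [-0.507, 0.65, 0.566, 0.22], [0.344, -0.449, 0.825, -1.074], [0.0, 0.0, 0.0, 1.0]]
seed_box [([0.4965, -0.1256, 0.0073], 0.71), ([0.4762, 0.1737, 0.0106], 0.49)]
lane [([0.5256, 0.0472, -0.0021], 0.82)]
stop [([0.5619, 0.2872, 0.0178], 0.55)]
rail_left [([0.4794, 0.1764, 0.0122], 0.67), ([0.6405, 0.1464, 0.0082], 0.21)]
rail_right [([0.6092, 0.1618, 0.0096], 0.96)]
dropper_bottle [([0.6416, 0.1447, 0.0078], 0.88)]
twine_spool [([0.4372, 0.1232, 0.0124], 0.78)]
label_jar [([0.7059, -0.064, -0.001], 0.86), ([0.6086, 0.1597, 0.0117], 0.49)]
top 51.676157099564776 ['pixels', 'fovy', 'cx', 'cy', 'extrinsics', 'shot'] [[0.129, -0.992, 0.003, 0.01], [0.966, 0.126, 0.225, -0.599], [-0.224, -0.026, 0.974, -0.684], [0.0, 0.0, 0.0, 1.0]]
seed_box [([0.4957, -0.1305, 0.0086], 0.94)]
lane [([0.5307, 0.0499, -0.0001], 0.77)]
stop [([0.5612, 0.2851, 0.017], 0.97)]
rail_left []
rail_right [([0.6115, 0.1562, 0.0128], 0.91)]
dropper_bottle [([0.6451, 0.143, 0.0149], 0.62)]
twine_spool [([0.4358, 0.1215, 0.0094], 0.87)]
label_jar [([0.7114, -0.068, -0.0006], 0.92)]
```

View pics/top0.png

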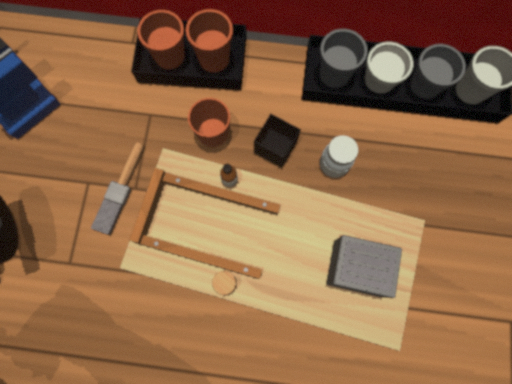

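View pics/scene0.png

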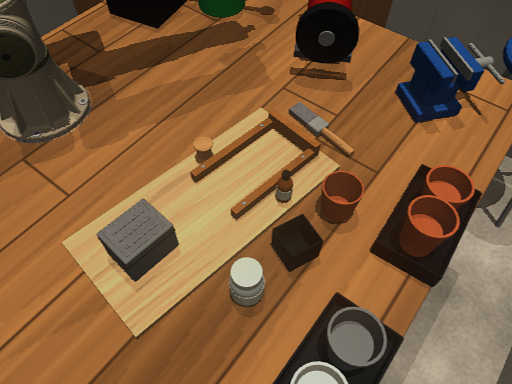

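Top view: the lane runs leftward, with the box at about (365,267), rails from (165,180)-(278,208) and (145,242)-(260,272), and the stop at about (147,207). The scene view agrees: the spool is by the left rail and the bottle by the right one. Next I'll fit the poses from the masks.

```bash
cat > h.py <<'E'
from workcell import env
import numpy as np, cv2
from scipy.optimize import minimize
def proj(P,c):
    h=c['pixels'].shape[0]; f=h/2/np.tan(np.radians(c['fovy'])/2)
    q=P@c['extrinsics'][:3,:3].T+c['extrinsics'][:3,3]
    return np.c_[c['cx']+f*q[:,0]/-q[:,2], c['cy']-f*q[:,1]/-q[:,2]]
def corners(p,x0,x1,w,z0,z1):
    c,s=np.cos(p[2]),np.sin(p[2])
    return np.array([[p[0]+c*x-s*y,p[1]+s*x+c*y,z] for x in(x0,x1) for y in(-w,w) for z in(z0,z1)])
def hullmask(pts):
    m=np.zeros((384*4,512*4),np.uint8); cv2.fillConvexPoly(m,cv2.convexHull(((pts+.5)*4).round().astype(np.int32)),1); return m
def obs(thing,c):
    d=env.regions_of(thing,c)[0]; m=d['mask'].astype(np.uint8)
    m=cv2.morphologyEx(m,cv2.MORPH_OPEN,np.ones((3,3)))
    cs=max(cv2.findContours(cv2.resize(m,None,fx=4,fy=4,interpolation=0),0,2)[0],key=cv2.contourArea)
    o=np.zeros((384*4,512*4),np.uint8); cv2.fillConvexPoly(o,cv2.convexHull(cs),1); return o
def fit(thing,cams,p0,dims):
    os=[obs(thing,c) for c in cams]
    def cost(p): return sum((hullmask(proj(corners(p,*dims),c))!=o).sum()/o.sum() for c,o in zip(cams,os))
    r=minimize(cost,p0,method='Nelder-Mead',options=dict(initial_simplex=[p0]+[np.add(p0,d) for d in([.015,0,0],[0,.015,0],[0,0,.1])],xatol=1e-4,fatol=1e-5))
    return r.x,r.fun
BOX=(-.055,.055,.045,.012,.092); LANE=(-.29,.27,.13,0,.012)
def rel(b,l):
    c,s=np.cos(l[2]),np.sin(l[2]); d=b[:2]-l[:2]
    return np.array([c*d[0]+s*d[1],-s*d[0]+c*d[1],b[2]-l[2]])
E
python3 - <<'E'
from h import *
cs=[env.read_camera(c) for c in('top','scene')]
for cc in(cs,cs[:1],cs[1:]):
    l,e=fit('lane',cc,[.527,.048,1.42],LANE); b,e2=fit('seed_box',cc,[.496,-.128,1.42],BOX)
    print(l.round(4),round(e,3),b.round(4),round(e2,3),rel(b,l).round(4))
    for n in ('rail_left','rail_right'):
      try: r,e=fit(n,cc,[.47 if 'left' in n else .61,.167,1.42],(-.12,.12,.009,.012,.037)); print(n,rel(r,l).round(4),round(e,3))
      except Exception as x: print(n,x)
E
```

```text
[0.5272 0.0481 1.4196] 0.043 [ 0.4977 -0.1277  1.4719] 0.035 [-0.1782  0.0027  0.0523]
rail_left [ 0.1115  0.0663 -0.0065] 0.321
rail_right [ 0.1225 -0.0649  0.0067] 0.838
[0.5268 0.0486 1.4206] 0.014 [ 0.4981 -0.1278  1.4762] 0.019 [-0.1787  0.002   0.0556]
rail_left [0.1198 0.064  0.0064] 0.139
rail_right [ 0.1216 -0.0661  0.0061] 0.122
[0.5271 0.0479 1.4196] 0.029 [ 0.4975 -0.1275  1.4744] 0.014 [-0.1778  0.0029  0.0548]
rail_left [0.1215 0.0678 0.0057] 0.052
rail_right [ 0.1226 -0.0637  0.0179] 0.71
```

```bash
cat >> h.py <<'E'
from scipy.spatial.transform import Rotation as R
L=np.array([.527,.0482,1.420])
def row(lx,ly,z,dyaw=0,world=None,start=None):
    "tool row for lane pose; tool down, x axis at lane yaw+dyaw"
    s=env.get_state(); q=np.array(s['orientation'])
    c,sn=np.cos(L[2]),np.sin(L[2])
    p=np.array([L[0]+c*lx-sn*ly,L[1]+sn*lx+c*ly,z])
    if world is not None: p=np.array(world)
    y=L[2]+dyaw
    R0=R.from_quat(q[[1,2,3,0]]); pos=s['tcp_pos']
    if start is not None: pos,R0=start
    Rt=R.from_matrix(np.array([[np.cos(y),np.sin(y),0],[np.sin(y),-np.cos(y),0],[0,0,-1.]]))
    d=R0.inv().apply(p-pos)*1000; a=np.degrees((R0.inv()*Rt).as_rotvec())/10
    print('d',d.round(1),'a',a.round(3)); return p,Rt
E
python3 - <<'E'
from h import *
d=np.radians; st=None
for a,yaw,z in((38,134,.22),(7,108,.22)):
    st=row(0,0,0,d(yaw)-L[2],[.55*np.cos(d(a)),.55*np.sin(d(a)),z],st)
st=row(-.27,0,.2,0,None,st)
row(-.27,0,.047,0,None,st)
E
```

```text
d [-292.5 -109.3   11.3] a [0.    0.    2.613]
d [-273.5 -107.7    0. ] a [0.  0.  2.6]
d [-253.4 -144.9   20. ] a [0.    0.    2.664]
d [  0.   0. 153.] a [0. 0. 0.]
```

move_arm:
  targets:
    - [[-60,-22,2],[0,0,0.52],0]
    - [[-120,-44,4],[0,0,1.04],0]
    - [[-180,-66,6],[0,0,1.56],0]
    - [[-236,-88,9],[0,0,2.1],0]
    - [[-292,-109,11],[0,0,2.61],0]

```text
clock: 2.42
tcp_pos: [0.4344, 0.3376, 0.2204]
orientation: [0.0, 0.392, 0.92, 0.0]
wrist_force: [0.5, 0.5, -0.5]
finger_gap: 0.0431
grip_force: 0.0
```

move_arm:
  targets:
    - [[-55,-22,0],[0,0,0.52],0]
    - [[-110,-44,0],[0,0,1.04],0]
    - [[-165,-66,0],[0,0,1.56],0]
    - [[-220,-88,0],[0,0,2.1],0]
    - [[-273,-108,0],[0,0,2.6],0]

```text
clock: 3.05
tcp_pos: [0.5457, 0.0657, 0.2205]
orientation: [0.0, 0.589, 0.808, 0.0]
wrist_force: [0.6, 1.1, 0.1]
finger_gap: 0.0427
grip_force: 0.0
```

move_arm:
  targets:
    - [[-51,-29,4],[0,0,0.53],0]
    - [[-102,-58,8],[0,0,1.06],0]
    - [[-153,-87,12],[0,0,1.6],0]
    - [[-204,-116,16],[0,0,2.13],0]
    - [[-253,-145,20],[0,0,2.66],0]

```text
clock: 3.68
tcp_pos: [0.4851, -0.2197, 0.2003]
orientation: [0.0, 0.759, 0.651, 0.0]
wrist_force: [0.8, 0.0, 0.2]
finger_gap: 0.0426
grip_force: 0.0
```

```bash
python3 - <<'E'
from h import *
s=env.get_state(); print(s['clock'],s['tcp_pos'],s['orientation'],s['finger_gap'],s['joint_pos'].round(2))
row(-.268,0.002,.2);row(-.268,0.002,.047)
E
```

```text
3.675 [ 0.48505442 -0.21971804  0.20034904] [3.33073428e-04 7.59019338e-01 6.51067970e-01 1.78951448e-04] 0.04263839435400695 [-0.58  0.24 -0.13  1.2   0.    1.15]
d [ 3.2 -0.8  0.3] a [ 0.004  0.001 -0.012]
d [  3.2  -0.9 153.3] a [ 0.004  0.001 -0.012]
```

move_arm:
  targets:
    - [[0,0,40],[0,0,0],0]
    - [[0,0,80],[0,0,0],0]
    - [[0,0,120],[0,0,0],0]
    - [[0,0,145],[0,0,0],0]
    - [[0,-1,153],[0,0,0],0]

```text
clock: 4.3
tcp_pos: [0.4834, -0.217, 0.0457]
orientation: [-0.001, 0.758, 0.652, -0.0]
wrist_force: [-0.1, -0.0, -0.3]
finger_gap: 0.0428
grip_force: 0.0
```

move_arm:
  targets:
    - [[10,0,0],[0,0,0],0]
    - [[20,0,0],[0,0,0],0]
    - [[28,0,0],[0,0,0],0]
    - [[36,0,0],[0,0,0],0]
    - [[44,0,0],[0,0,0],0]

```text
clock: 4.92
tcp_pos: [0.4922, -0.1748, 0.0484]
orientation: [0.002, 0.758, 0.652, -0.0]
wrist_force: [-0.3, -4.7, 1.5]
finger_gap: 0.0426
grip_force: 0.0
```

move_arm:
  targets:
    - [[10,0,0],[0,0,0],0]
    - [[20,0,0],[0,0,0],0]
    - [[30,0,0],[0,0,0],0]
    - [[40,0,0],[0,0,0],0]
    - [[48,0,0],[0,0,0],0]

```text
clock: 5.55
tcp_pos: [0.4994, -0.1272, 0.0484]
orientation: [0.002, 0.758, 0.652, -0.0]
wrist_force: [-0.5, -6.6, 2.2]
finger_gap: 0.0426
grip_force: 0.0
```

```bash
cat > look.py <<'E'
from h import *
import sys
cs=[env.read_camera(c) for c in('top','scene')]
s=env.get_state(); t=np.r_[s['tcp_pos'][:2],L[2]]; tl=rel(t,L)
print(s['clock'],'tcp lane',tl.round(4),s['tcp_pos'][2],s['wrist_force'])
for c,n in zip(cs,('top','scene')):
    cv2.imwrite(f'pics/{n}{sys.argv[1]}.png',c['pixels'][:,:,::-1])
    try:
        w=L[:2]+np.array([np.cos(L[2]),np.sin(L[2])])*(tl[0]+.066)
        b,e=fit('seed_box',[c],[*w,L[2]],BOX); print(n,rel(b,L).round(4),round(e,3))
    except Exception as x: print(n,x)
    print([(rel(np.r_[d['centre'][:2],L[2]],L).round(4),d['confidence']) for d in env.landmark_of('seed_box',c)[:1]])
row(tl[0],0,.047)
E
python3 look.py 1
```

```text
5.65 tcp lane [-0.1766  0.0011  0.    ] 0.048221054034032554 [-0.45206842 -1.07159435  3.32645767]
top [-0.109   0.0011  0.0172] 0.025
[(array([-0.1107,  0.0032,  0.    ]), 0.59)]
scene [-0.1078  0.0013  0.0055] 0.175
[(array([-0.1087,  0.0052,  0.    ]), 0.77)]
d [0.1 1.3 0.9] a [ 0.011 -0.007  0.01 ]
```

move_arm:
  targets:
    - [[10,0,0],[0,0,0],0]
    - [[20,0,0],[0,0,0],0]
    - [[30,0,0],[0,0,0],0]
    - [[40,0,0],[0,0,0],0]
    - [[48,0,0],[0,0,0],0]

```text
clock: 6.48
tcp_pos: [0.5059, -0.0808, 0.0479]
orientation: [0.002, 0.758, 0.652, -0.001]
wrist_force: [-0.6, -8.0, 4.9]
finger_gap: 0.0427
grip_force: 0.0
```

```bash
python3 look.py 2
```

```text
6.575 tcp lane [-0.1298  0.0015  0.    ] 0.04792737048940529 [ 0.33734407 -4.0938655   5.92975745]
top [-0.0615  0.0014  0.0066] 0.027
[(array([-0.0641,  0.0054,  0.    ]), 0.71)]
scene [-0.0594  0.002  -0.0219] 0.232
[(array([-0.0609,  0.0037,  0.    ]), 0.73)]
d [-0.1  1.5  0.9] a [0.008 0.006 0.003]
```

View pics/top2.png

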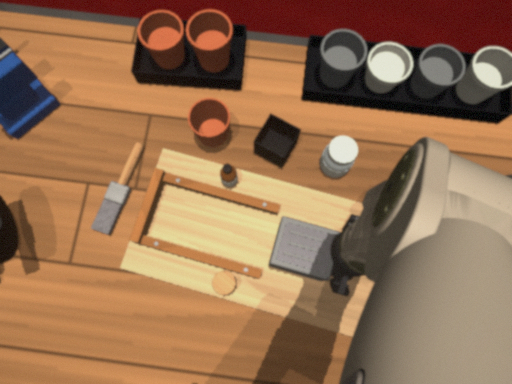

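The box is square at the mouth, around (305,247), with clear gaps on both sides. I'll keep pushing.

move_arm:
  targets:
    - [[11,0.4,0],[0,0,0],0]
    - [[22,0.8,0],[0,0,0],0]
    - [[33,1.2,0],[0,0,0],0]
    - [[44,1.6,0],[0,0,0],0]
    - [[55,2,0],[0,0,0],0]

```text
clock: 7.4
tcp_pos: [0.5159, -0.0268, 0.048]
orientation: [0.002, 0.759, 0.652, -0.001]
wrist_force: [-1.8, -8.4, 6.0]
finger_gap: 0.0429
grip_force: 0.0
```

```bash
python3 look.py 3
```

```text
7.5 tcp lane [-0.0744 -0.0003  0.    ] 0.04789537332082859 [-0.64220405 -1.91970775  6.51835113]
top [-0.0056  0.0002  0.0229] 0.069
[(array([-0.009 ,  0.0011,  0.    ]), 0.65)]
scene [-0.0056  0.0003  0.0055] 0.287
[(array([-0.0033,  0.0027,  0.    ]), 0.6)]
d [-0.  -0.3  0.9] a [0.006 0.002 0.003]
```

move_arm:
  targets:
    - [[12,0,0],[0,0,0],0]
    - [[24,0,0],[0,0,0],0]
    - [[36,0,0],[0,0,0],0]
    - [[48,0,0],[0,0,0],0]
    - [[60,0,0],[0,0,0],0]

```text
clock: 8.32
tcp_pos: [0.5248, 0.0325, 0.0479]
orientation: [0.002, 0.759, 0.652, -0.001]
wrist_force: [-1.0, -8.8, 7.3]
finger_gap: 0.0426
grip_force: 0.0
```

move_arm:
  targets:
    - [[12,0,0],[0,0,0],0]
    - [[24,0,0],[0,0,0],0]
    - [[36,0,0],[0,0,0],0]
    - [[48,0,0],[0,0,0],0]
    - [[60,0,0],[0,0,0],0]

```text
clock: 8.95
tcp_pos: [0.5336, 0.0917, 0.0479]
orientation: [0.002, 0.759, 0.652, -0.001]
wrist_force: [-1.5, -9.6, 8.2]
finger_gap: 0.0427
grip_force: 0.0
```

```bash
python3 look.py 4
```

```text
9.05 tcp lane [0.0456 0.     0.    ] 0.04789259066833644 [-0.80917354 -2.40576204  6.47255394]
top list index out of range
[]
scene [ 0.1157 -0.0007  0.0319] 0.45
[(array([0.1139, 0.0035, 0.    ]), 0.66)]
d [-0.1  0.1  0.9] a [0.005 0.001 0.004]
```

View pics/top4.png

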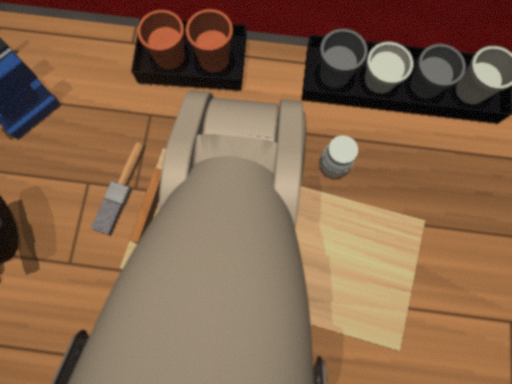

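The arm hides the box from the top camera. About 71 mm remain. I'll push 60, then make the contact slowly and watch the force.

move_arm:
  targets:
    - [[12,0,0],[0,0,0],0]
    - [[24,0,0],[0,0,0],0]
    - [[36,0,0],[0,0,0],0]
    - [[48,0,0],[0,0,0],0]
    - [[58,0,0],[0,0,0],0]

```text
clock: 9.88
tcp_pos: [0.542, 0.149, 0.0479]
orientation: [0.002, 0.759, 0.652, -0.001]
wrist_force: [-1.6, -8.9, 8.0]
finger_gap: 0.0426
grip_force: 0.0
```

move_arm:
  targets:
    - [[2,0,0],[0,0,0],0]
    - [[4,0,0],[0,0,0],0]
    - [[6,0,0],[0,0,0],0]
    - [[8,0,0],[0,0,0],0]
    - [[9,0,0],[0,0,0],0]

```text
clock: 10.5
tcp_pos: [0.5433, 0.1575, 0.0479]
orientation: [0.002, 0.759, 0.652, -0.002]
wrist_force: [-1.4, -10.0, 8.4]
finger_gap: 0.0426
grip_force: 0.0
```

move_arm:
  targets:
    - [[1,0,0],[0,0,0],0]
    - [[2,0,0],[0,0,0],0]
    - [[3,0,0],[0,0,0],0]

```text
clock: 10.88
tcp_pos: [0.5437, 0.1604, 0.0479]
orientation: [0.002, 0.759, 0.652, -0.002]
wrist_force: [-1.9, -9.6, 8.8]
finger_gap: 0.0426
grip_force: 0.0
```

move_arm:
  targets:
    - [[1,0,0],[0,0,0],0]
    - [[2,0,0],[0,0,0],0]
    - [[3,0,0],[0,0,0],0]

```text
clock: 11.25
tcp_pos: [0.5442, 0.1633, 0.0479]
orientation: [0.002, 0.759, 0.651, -0.002]
wrist_force: [-1.9, -10.2, 8.9]
finger_gap: 0.0424
grip_force: 0.0
```

move_arm:
  targets:
    - [[1,0,0],[0,0,0],0]
    - [[2,0,0],[0,0,0],0]

```text
clock: 11.5
tcp_pos: [0.5443, 0.1644, 0.0479]
orientation: [0.002, 0.759, 0.651, -0.002]
wrist_force: [-2.2, -14.8, 10.9]
finger_gap: 0.0428
grip_force: 0.0
```

Contact is starting.

move_arm:
  targets:
    - [[1,0,0],[0,0,0],0]
    - [[2,0,0],[0,0,0],0]

```text
clock: 11.75
tcp_pos: [0.5441, 0.1643, 0.0479]
orientation: [0.004, 0.759, 0.651, -0.004]
wrist_force: [-3.4, -22.7, 12.1]
finger_gap: 0.0424
grip_force: 0.0
```

move_arm:
  targets:
    - [[1,0,0],[0,0,0],0]
    - [[1,0,0],[0,0,0],0]

```text
clock: 12.0
tcp_pos: [0.5441, 0.1643, 0.048]
orientation: [0.004, 0.759, 0.651, -0.005]
wrist_force: [-3.9, -24.2, 13.5]
finger_gap: 0.0422
grip_force: 0.0
```

move_arm:
  targets:
    - [[-3,0,0],[0,0,0],0]
    - [[-8,0,0],[0,0,0],0]
    - [[-20,0,0],[0,0,0],0]
    - [[-35,0,0],[0,0,0],0]
    - [[-50,0,0],[0,0,0],0]

```text
clock: 12.62
tcp_pos: [0.537, 0.1202, 0.0469]
orientation: [-0.0, 0.758, 0.652, -0.0]
wrist_force: [0.6, -0.3, 0.3]
finger_gap: 0.0427
grip_force: 0.0
```

move_arm:
  targets:
    - [[0,0,-40],[0,0,0],0]
    - [[0,0,-90],[0,0,0],0]
    - [[-30,0,-140],[0,0,0],0]
    - [[-90,0,-150],[0,0,0],0]
    - [[-150,0,-150],[0,0,0],0]

```text
clock: 13.25
tcp_pos: [0.5157, -0.029, 0.1989]
orientation: [0.001, 0.758, 0.653, 0.001]
wrist_force: [1.1, 0.3, 0.2]
finger_gap: 0.0429
grip_force: 0.0
```

move_arm:
  targets:
    - [[-60,0,0],[0,0,0],0]
    - [[-120,0,0],[0,0,0],0]
    - [[-180,0,0],[0,0,0],0]
    - [[-180,0,0],[0,0,0],0]
    - [[-180,0,0],[0,0,0],0]

```text
clock: 13.88
tcp_pos: [0.4877, -0.2052, 0.197]
orientation: [-0.001, 0.758, 0.652, 0.0]
wrist_force: [0.8, 0.4, 0.4]
finger_gap: 0.0424
grip_force: 0.0
```

```bash
sed 's/(tl\[0\]+.066)/.185/' look.py > look2.py; python3 look2.py 5
```

```text
13.975 tcp lane [-0.2551  0.0004  0.    ] 0.1971398967721541 [-0.78269468  0.0912691  -0.55839166]
top [ 0.1857  0.0002 -0.0043] 0.026
[(array([0.1848, 0.0028, 0.    ]), 0.76)]
scene [ 0.1869  0.0007 -0.0105] 0.032
[(array([0.1869, 0.0053, 0.    ]), 0.76)]
d [ -0.2  -0.  150.3] a [ 0.    -0.001  0.02 ]
```

View pics/top5.png

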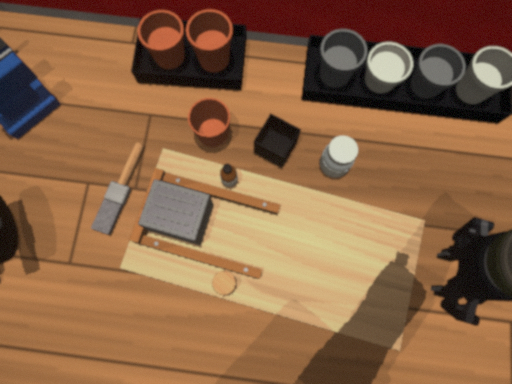

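View pics/scene5.png

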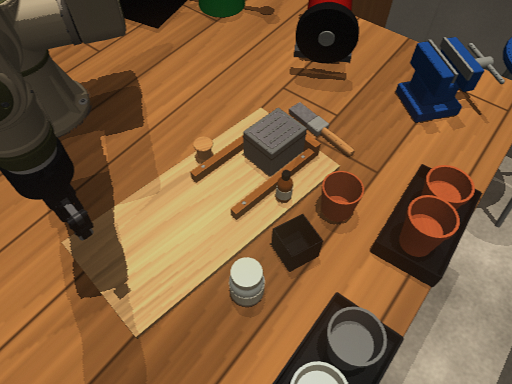

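The box sits against the stop at (175,212) in the top view, centred with a gap to both rails. Nothing else has moved and the arm is clear.

```bash
python3 -c "
from workcell import env
print(env.hand_in())"
```

```text
the job is handed in; nothing more can be done
None
```

The seed box is home against the end stop, measured within 2 mm of its home position and centred with clear gaps to both rails in the final pictures; the arm is clear, nothing else moved, and the job was handed in at about 14 s (no verdict was returned).

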